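# Reset the gauge readout through its shuttered well

## Task

Reset the gauge readout box: push its sliding shutter fully off the round well, reach down into that well with a fingertip and press the sunken key all the way down, keeping it down for a full second, then let it come up and push the shutter back to its stop over the round well. Only push and press: do not pinch the shutter's fin, and do not lift or tip the box or shove it about. Leave the key in the square well unpressed and the parts standing beside the box undisturbed.

Things in the scene. Friction and masses are not known exactly. Their poses are not given: they have to be found in the camera images.
- readout: grey readout box, loose on rubber feet, 2.2 kg, 160 mm deep (x), 200 mm wide (y). Origin at the centre of its underside; z up, x towards the display head at the back, y to its left. Flat deck 46 mm above the origin, from x -80 to +40 mm; the display head behind it rises to 64 mm. Shutter rails along y at x -51 and +11 mm and end stops at y +-68 mm stand 8 mm above the deck.
- round_well (a point): centre of the mouth of the ROUND well, at deck height (x -20, y +36 mm in the box's frame): 46 mm across, 30 mm deep, straight walls, the round key on its axis; the shutter covers it at the start
- square_well (a point): centre of the mouth of the SQUARE well, at deck height (x -20, y -36 mm in the box's frame): 40 x 40 mm, 30 mm deep, a square key on its axis; open at the start
- shutter (a joint): travel of the shutter along the box's -y axis, m: 0 = at its stop and centred over the round well, 0.072 = at the other stop, over the square well. Aluminium plate 56 x 56 x 3 mm, its top 5 mm above the deck; the round well is clear from 0.052 up. Starts up to 10 mm from its closed stop, slides under a push of about 1.2 N, stays where it is left.
- fin_top (a point): centre of the top edge of the upright fin on the middle of the shutter; moves with it. The fin is 30 mm long along the box's x, 7 mm thick along the box's y, and stands 19 mm above the plate (its top is 24 mm above the deck); it is pushed on its broad faces along the box's y.
- fin_left: the +y half of the fin's thickness (its face is pushed to open the shutter); origin at its foot; axes as the box's
- fin_right: the -y half of the fin's thickness (its face is pushed to close the shutter); origin at its foot; axes as the box's
- round_key (a joint): how far the key in the round well is pressed down, m: 0 = up, 0.005 = fully down. Sprung: starts to move at about 1.6 N, fully down at about 5.6 N, comes up by itself when let go
- round_key_top (a point): centre of the top face of the round key (white, 26 mm across) in the round well; at rest 14 mm below the deck, 32 mm above the box's underside; moves down along the box's z as it is pressed
- square_key (a joint): how far the key in the square well is pressed down, m: 0 = up, 0.005 = fully down; not to be pressed
- square_key_top (a point): centre of the top face of the square key (white, 24 x 24 mm), 14 mm below the deck
- ring: plain steel setting ring lying to the left of the box, 45 mm across, 12 mm high; origin at its underside; bystander
- fitting: pipe coupling with a hexagonal collar, standing upright to the left of the box, 31 x 28 x 56 mm; origin at its underside; bystander
- comparator: round comparator lying face up to the right of the box, 80 x 67 x 35 mm; origin at its underside; bystander
- collet: slotted steel collet standing to the right of the box, 28 mm across, 36 mm high; origin at its underside; bystander

How it is judged:
On the way, in this order (a step that is already met when the one before it is completed fails the run):
1. the shutter is pushed clear of the round well (value of joint shutter above 0.052 m), for 0.2 s.
2. the round key is kept down (at least 4 of its 5 mm) for 0.8 s (value of joint round_key above 0.004 m), for 0.8 s.
At the end, for the whole second after the job is handed in: the shutter is back within 5 mm of its stop over the round well, both keys are up (within 1 mm), and the readout box is at rest within 30 mm of where it began (value of joint shutter below 0.005 m and value of joint each of round_key, square_key below 0.001 m and distance of readout from where it was at the start of the episode below 0.03 m and linear speed of readout below 0.01 m/s); the robot touches nothing.
It fails at once if the key in the square well is pressed (value of joint square_key above 0.002 m).
It fails at once if the shutter's fin is pinched from both sides (contact force between the fingers and fin_left above 1 N and contact force between the fingers and fin_right above 1 N).
It fails at once if the readout box is lifted or tipped (height (world z) of readout above 0.008 m or angle between readout's own z axis and vertical above 0.08 rad).
It fails at once if the readout box is shoved more than 30 mm (distance of readout from where it was at the start of the episode above 0.03 m).
It fails at once if the ring, coupling, comparator or collet beside the box is moved more than 12 mm (distance of any of ring, fitting, comparator, collet from where it was at the start of the episode above 0.012 m).
It also fails if it takes over 48 s, if anything falls off the work surface, if the arm or the gripper's body presses on something with over 40 N, if the wrist force passes 120 N, or if a joint passes its speed limit or range.

## Robot

A 6-joint arm with a two-finger parallel gripper is mounted at the origin on a cart in front of the work surface, level with it; the furniture and walls round the work are solid. World frame = base frame: x ahead of the robot, y to its left, z up, the work surface at z = 0. Lengths are in m, angles in rad, forces in N, time in s.
With the tool pointing down it reaches from about 0.35 to 0.725 m from the base axis. Payload 4.3 kg.
Tool frame: the origin (TCP) lies midway between the tips of the shut fingers; the grasp point (between the pads) lies arm.grip_depth behind it (arm.grip_depth is the distance from the TCP to the grasp point, in m); y points along the fingers, x is the direction in which the jaws open and shut, and the axes are right-handed (so a half turn about y gives the same grasp; the last joint's range is limited). The gripper opens to 85 mm and grips with 20 to 120 N. Pads are 22 mm wide; open, the fingers measure 114 mm over their backs; the gripper's body (76 mm by 85 mm) begins 54 mm behind the grasp point. The pads swing forward as they close: fully open they stand 13 mm farther back than shut.
Start: joints at [1.014, 0.377, 0.081, 1.274, 0, 1.46], TCP at [0.248, 0.519, 0.231] pointing down, gripper open.
Joint ranges: [-2.72, 2.72], [-0.84, 1.66], [-1.02, 1.22], [-1.77, 2.12], [-1.37, 1.28], [-3.14, 3.14]. Speed limits (rad/s): [2.57, 2.57, 3.14, 3.14, 3.14, 3.14].

## Interface

Orientations are given as a rotation vector (axis times angle).
In Python, from rig import arm, imaging gives the robot as it stands. The module is installed in compiled form; this text tells all that it offers.
- The arm moves only by the tool send_rows, never from a script. Its argument "deltas" is a list of rows, each a list of 3 entries, a list of its own where there are three numbers: the turn, a rotation vector about the tool's x, y, z in rad, then the shift along the tool's x, y, z in m, then the finger opening in m, from 0 to 0.0854. In form: [[[rx, ry, rz], [dx, dy, dz], claw], ...]. A call has 1 to 12 rows; each row shifts and turns the commanded pose from where the row before left it, along the tool's axes as they then stand; what a row does not reach is not made up. A row lasts 1/12 s, in which the tool goes at most 41.7 mm and 7.16 degrees, less where a joint would pass 70% of its speed; a pose out of reach is approached as far as the arm can. A call is refused whole if a number of a shift passes 0.0417 or a number of a turn 0.125, either way. A call with a gripper value outside its range is refused whole. The fingers move at their own pace and stop on an object; "newtons" is the grip in N (left out, the last holds). Time passes only in rows, so rows that do not move let the fingers close. It gives the time, the measured TCP pose, the force and the opening at its end, in the units of the state.
- arm.state(): the state, without advancing time (a new reading comes with each control period).
- imaging.grab_frame(name): name is "scene" or "top"; returns (picture, depth): 384x512x3 uint8, blue, green, red; 384x512 float32, m along the optical axis (not along the pixel's ray), 0 where there is no reading.
- imaging.camera_info(name): a dict with "camera_matrix" (3x3 intrinsics, pixels), "xyz" and "attitude" of the camera in the world. Camera axes: x right, y down, z forward; pixel columns grow to the right and rows downward; lengths in m; the calibration is good to about 2 mm. A picture is of the moment at which its call begins. camera_info takes no time and is no camera call.
- arm.close_job(): hands the job in, once; it reports no verdict.
The state is a dict: "time_s": time; "joint_pos": joint angles; "joint_velocities": joint speeds; "joint_efforts": joint torques, N m; "position": TCP position; "eef_rot": TCP orientation; "ft_force": force on the tool from outside, world axes, zero at the start; "torque": the same for the moment, N m; "finger_gap": opening from 0.0 (shut) to 1.0 (fully open).
Only numpy, scipy, OpenCV 4.12 (cv2) and the standard library are available. Lean on these libraries where they do the work, as an engineer would, in place of code of your own. Each camera call takes 0.05 s, during which the arm holds its last target. There are 200 camera calls.

## Working session

There is one attempt and no reset: what is moved stays moved. The work goes in short steps, Python scripts to look and compute and a tool call to move; the robot and the scene stay as the last step left them, time stands still between calls to the robot, and variables do not carry over. Pictures are saved under pics/ and viewed, about 8 in all and at most 12, crops included, and the job is handed in when it is done.

Besides the shell and the picture viewer there is one more tool, called after "Emit:" in YAML: its name, and indented under it one key for each argument. send_rows: Moves the arm, as the interface text tells. Its arguments: {"type":"object","properties":{"deltas":{"type":"array"},"newtons":{"type":"number"}},"required":["deltas"]}

```bash
mkdir -p pics; cat > h.py <<'E'
import numpy as np, cv2
from rig import arm, imaging
from scipy.spatial.transform import Rotation as R
def cam(n):
    i=imaging.camera_info(n); a=np.array(i["attitude"],float)
    M=a if a.shape==(3,3) else (R.from_rotvec(a).as_matrix() if a.size==3 else R.from_quat(a).as_matrix())
    return np.array(i["camera_matrix"]),np.array(i["xyz"]),M
def cloud(n,d):
    K,t,M=cam(n); v,u=np.mgrid[:d.shape[0],:d.shape[1]]
    p=np.stack([(u-K[0,2])/K[0,0]*d,(v-K[1,2])/K[1,1]*d,d],-1)
    return p@M.T+t
def ray(n,u,v,z):
    K,t,M=cam(n); r=M@np.array([(u-K[0,2])/K[0,0],(v-K[1,2])/K[1,1],1]); return t+r*(z-t[2])/r[2]
E
python3 - <<'E'
from h import *
for n in("scene","top"):
    print(imaging.camera_info(n))
    p,d=imaging.grab_frame(n); cv2.imwrite(f"pics/{n}0.png",p); np.save(f"{n}0.npy",d)
print(arm.state(), arm.grip_depth)
E
```

```text
{'camera_matrix': array([[494.3649928 ,   0.        , 257.11564884],
       [  0.        , 494.3649928 , 188.58326276],
       [  0.        ,   0.        ,   1.        ]]), 'xyz': array([ 0.1191251 , -0.41798198,  0.84704581]), 'attitude': array([-2.32099154,  0.86642923, -0.33033167])}
{'camera_matrix': array([[357.92412577,   0.        , 260.06147359],
       [  0.        , 357.92412577, 193.74738025],
       [  0.        ,   0.        ,   1.        ]]), 'xyz': array([0.49297995, 0.06232645, 0.926262  ]), 'attitude': array([-2.16886912,  2.18022074, -0.07511387])}
{'time_s': 0.1, 'joint_pos': array([1.01368956e+00, 3.78006361e-01, 7.97563232e-02, 1.27439146e+00,
       1.68757998e-05, 1.46047240e+00]), 'joint_velocities': array([-6.58702881e-05, -2.00079294e-03,  2.86565971e-03, -1.75746316e-03,
       -1.86436836e-03,  5.02150205e-05]), 'joint_efforts': array([ 1.91583611e-03, -4.64692676e+01,  2.70583248e+01,  1.19764876e-02,
       -1.01715070e-04, -1.78483521e-07]), 'position': array([0.24812819, 0.51805683, 0.23044373]), 'eef_rot': array([-1.38885621, -0.87285422,  0.87558983]), 'ft_force': array([-0.20505906,  0.43258172, -0.27411824]), 'torque': array([ 0.03506955, -0.03896988,  0.01394925]), 'finger_gap': 0.9992209559463269} 0.0187
```

View pics/top0.png

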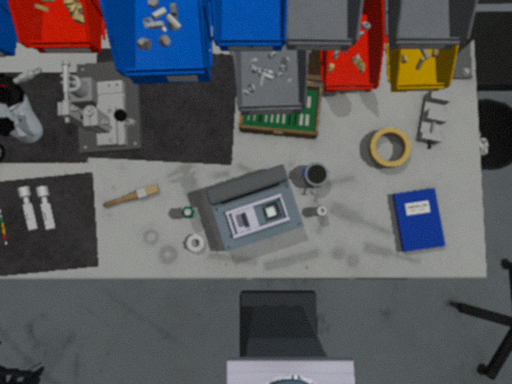

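View pics/scene0.png

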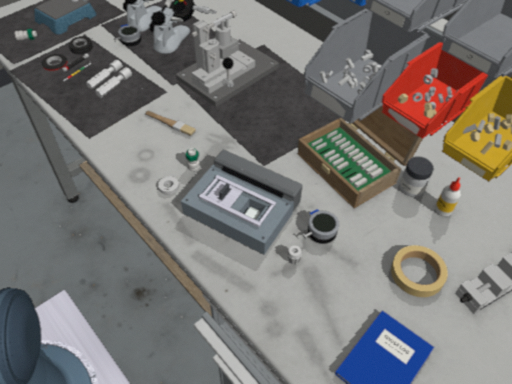

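```bash
python3 - <<'E'
from h import *
print(R.from_rotvec(arm.state()["eef_rot"]).as_matrix().round(3))
for n,c in(("top",(190,150,340,280)),("scene",(150,130,350,280))):
    d=np.load(f"{n}0.npy"); P=cloud(n,d); p=cv2.imread(f"pics/{n}0.png")
    K,t,M=cam(n)
    m=(P[...,2]>0.036)&(P[...,2]<0.08)&(d>0)&(P[...,0]>.25)&(P[...,0]<.6)&(abs(P[...,1]-.07)<.17)
    k,l,s,ce=cv2.connectedComponentsWithStats(m.astype(np.uint8))
    i=1+s[1:,4].argmax(); m=l==i; print(n,s[i])
    q=P[m]; print("z hist",np.histogram(q[:,2],bins=np.arange(.036,.082,.004)))
    print("rect",cv2.minAreaRect((q[:,:2]*1000).astype(np.float32)))
    h=q[q[:,2]>.059]; print("head",cv2.minAreaRect((h[:,:2]*1000).astype(np.float32)),h.mean(0))
    f=q[(q[:,2]>.066)];print("fin?",len(f),f.mean(0))
    x0,y0,x1,y1=c; cv2.imwrite(f"pics/{n}0c.png",cv2.resize(p[y0:y1,x0:x1],None,fx=4,fy=4,interpolation=cv2.INTER_CUBIC))
E
```

```text
[[ 0.432 -0.001 -0.902]
 [ 0.902 -0.002  0.432]
 [-0.002 -1.     0.   ]]
top [ 207  179   97   73 4699]
z hist (array([   0,   58, 1856,  990,  662,  207,  648,  245,   27,    6,    0]), array([0.036, 0.04 , 0.044, 0.048, 0.052, 0.056, 0.06 , 0.064, 0.068,
       0.072, 0.076, 0.08 ]))
rect ((530.7974243164062, 85.61385345458984), (160.14598083496094, 200.14028930664062), 18.2641658782959)
head ((574.4688110351562, 114.97444152832031), (132.4459228515625, 171.62745666503906), 50.37022399902344) [0.57371506 0.12539546 0.06318437]
fin? 60 [0.53261426 0.11035577 0.06894105]
scene [ 181  150  113   97 5778]
z hist (array([ 149,  237, 2309, 1065,  794,  273,  715,  194,   39,    3,    0]), array([0.036, 0.04 , 0.044, 0.048, 0.052, 0.056, 0.06 , 0.064, 0.068,
       0.072, 0.076, 0.08 ]))
rect ((530.1767578125, 82.42127990722656), (162.99766540527344, 202.42442321777344), 17.767667770385742)
head ((543.707763671875, 101.8456802368164), (196.576416015625, 112.43331909179688), 89.94221496582031) [0.57136613 0.11688309 0.06288422]
fin? 65 [0.51529228 0.10089676 0.06889606]
```

View pics/top0c.png

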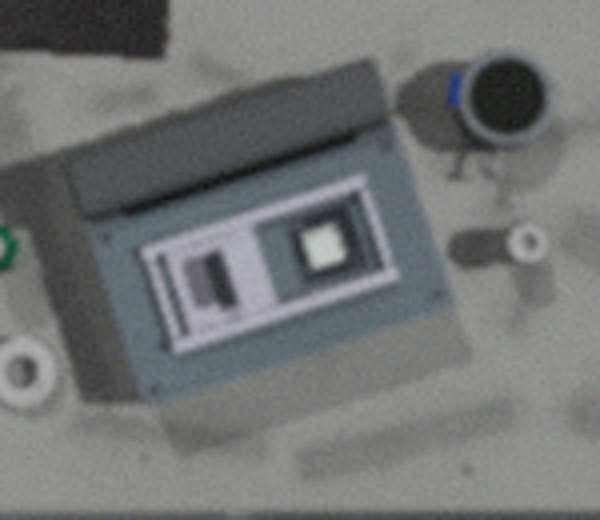

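View pics/scene0c.png

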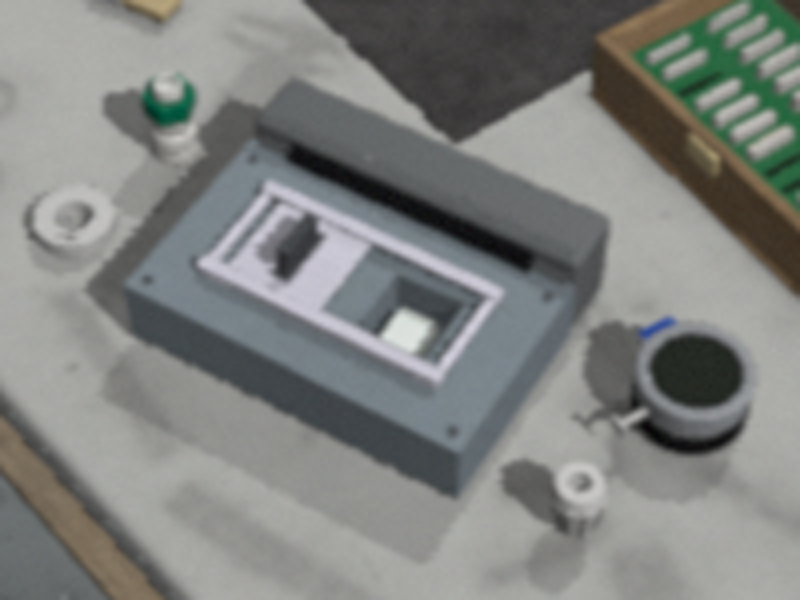

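```bash
cat >> h.py <<'E'
def quad(n,p,z,roi):
    "bright rail frame: corner rect on plane z"
    x0,y0,x1,y1=roi; K,t,M=cam(n)
    b=p.astype(int); m=np.zeros(p.shape[:2],np.uint8)
    m[y0:y1,x0:x1]=((b.min(2)>130)&(b[...,0]-b[...,1]>8))[y0:y1,x0:x1]
    k,l,s,_=cv2.connectedComponentsWithStats(m); i=1+s[1:,4].argmax()
    v,u=np.nonzero(l==i)
    w=np.array([ray(n,a,c,z)[:2] for a,c in zip(u,v)])*1000
    return s[i],cv2.minAreaRect(w.astype(np.float32))
E
python3 - <<'E'
from h import *
for n,roi in(("top",(215,185,300,245)),("scene",(190,165,285,235))):
    p=cv2.imread(f"pics/{n}0.png"); print(n,quad(n,p,.053,roi))
# candidates from crops (px = roi + crop/4)
T=lambda u,v,z:ray("top",190+u/4,150+v/4,z)*1000
S=lambda u,v,z:ray("scene",150+u/4,130+v/4,z)*1000
print("sqkey",T(325,245,.032)[:2],S(407,327,.032)[:2])
print("deck corners T",T(150,403,.046)[:2],T(455,303,.046)[:2])
print("deck corners S",S(130,290,.046)[:2],S(458,450,.046)[:2])
for yaw in(17.,18.): 
    c=np.cos(np.radians(yaw));s=np.sin(np.radians(yaw));Rm=np.array([[c,-s],[s,c]])
    print(yaw,[ (np.array([530.5,84.5])+Rm@np.array(q)).round(1) for q in((-20,0),(-20,-36),(-80,100),(-80,-100))])
for n in("top","scene"):
    P=cloud(n,np.load(f"{n}0.npy")); q=P[(P[...,2]>.064)&(P[...,2]<.075)&(P[...,0]>.49)&(P[...,0]<.53)&(P[...,1]>.06)&(P[...,1]<.15)]
    print("fin",n,len(q),np.median(q,0))
# fin top corners
print("fin T",T(197,280,.070)[:2],T(222,280,.07)[:2])
E
```

```text
top (array([226, 194,  64,  44, 797], dtype=int32), ((511.27630615234375, 79.64433288574219), (67.7896728515625, 143.13177490234375), 18.092790603637695))
scene (array([200, 175,  77,  52, 969], dtype=int32), ((513.0105590820312, 76.73536682128906), (71.9568862915039, 145.65396118164062), 18.160375595092773))
sqkey [521.40770944  44.9230202 ] [523.94192832  44.39857897]
deck corners T [425.24474155 152.55792482] [485.10968099 -34.02688903]
deck corners S [424.64732179 147.02108406] [487.09850955 -35.82367943]
17.0 [array([511.4,  78.7]), array([521.9,  44.2]), array([424.8, 156.7]), array([483.2, -34.5])]
18.0 [array([511.5,  78.3]), array([522.6,  44.1]), array([423.5, 154.9]), array([485.3, -35.3])]
fin top 36 [0.50202015 0.10852872 0.07064763]
fin scene 53 [0.50317453 0.10557075 0.06940771]
fin T [499.71249711 122.19902045] [499.64039969 107.26729405]
```

Emit:
send_rows:
  deltas:
    - [[0, 0.1, 0], [0, 0, 0], 0]
    - [[0, 0.1, 0], [0, 0, 0], 0]
    - [[0, 0.1, 0], [0, 0, 0], 0]
    - [[0, 0.1, 0], [0, 0, 0], 0]
    - [[0, 0.1, 0], [0, 0, 0], 0]
    - [[0, 0.1, 0], [0, 0, 0], 0]
    - [[0, 0.1, 0], [0, 0, 0], 0]
    - [[0, 0.11, 0], [0, 0, 0], 0]
    - [[0, 0, 0], [0, 0, 0], 0]
    - [[0, 0, 0], [0, 0, 0], 0]
  newtons: 60

```text
time_s: 0.93
position: [0.2483, 0.5183, 0.2309]
eef_rot: [-1.557, -0.248, 0.249]
ft_force: [-0.6, -0.4, 0.6]
finger_gap: -0.003
```

```bash
cat >> h.py <<'E'
C=np.array([.512,.0782]); YAW=np.radians(18.0)
def bx(x,y): # box-plane point (x rel. to -20 line) -> world
    c,s=np.cos(YAW),np.sin(YAW); return C+np.array([c*x-s*y,s*x+c*y])
def to(x,y,z):
    s=arm.state(); M=R.from_rotvec(s["eef_rot"]).as_matrix(); p=np.array(s["position"])
    d=M.T@(np.r_[bx(x,y),z]-p)*1000
    c,q=np.cos(YAW),np.sin(YAW); D=np.array([[c,-q,0],[q,c,0],[0,0,-1]])@np.array([[1,0,0],[0,0,1],[0,1,0]])
    rot=R.from_matrix(M.T@D).as_rotvec()
    e=p[:2]-C; print("t",s["time_s"],"tool delta mm",d.round(1),"turn",rot.round(4),"box xy mm",(1000*np.array([c*e[0]+q*e[1],-q*e[0]+c*e[1]])).round(1),"z",(p[2]*1000).round(1),"F",s["ft_force"].round(2),"gap",round(s["finger_gap"],3))
E
python3 -c "
from h import *
to(0,62,.12)"
```

```text
t 0.9333 tool delta mm [  275.8    77.3 61499.4] turn [ 0.0005  0.0026 -0.0007] box xy mm [-114.8  500.1] z 230.9 F [-0.6  -0.39  0.63] gap -0.003
```

Emit:
send_rows:
  deltas:
    - [[0, 0, 0], [0.0096, 0, -0.0365], 0]
    - [[0, 0, 0], [0.0096, 0, -0.0365], 0]
    - [[0, 0, 0], [0.0096, 0, -0.0365], 0]
    - [[0, 0, 0], [0.0096, 0, -0.0365], 0]
    - [[0, 0, 0], [0.0096, 0, -0.0365], 0]
    - [[0, 0, 0], [0.0096, 0, -0.0365], 0]
    - [[0, 0, 0], [0.0096, 0, -0.0365], 0]
    - [[0, 0, 0], [0.0096, 0, -0.0365], 0]
    - [[0, 0, 0], [0.0096, 0, -0.0365], 0]
    - [[0, 0, 0], [0.0096, 0, -0.0365], 0]
    - [[0, 0, 0], [0.0096, 0, -0.0365], 0]
    - [[0, 0, 0], [0.0096, 0, -0.0365], 0]

```text
time_s: 1.93
position: [0.4939, 0.1358, 0.2313]
eef_rot: [-1.556, -0.249, 0.248]
ft_force: [0.6, 0.4, -0.4]
finger_gap: 0.002
```

Emit:
send_rows:
  deltas:
    - [[0, 0.002, 0], [0, 0.03, 0], 0]
    - [[0, 0, 0], [0, 0.03, 0], 0]
    - [[0, 0, 0], [0, 0.03, 0], 0]
    - [[0, 0, 0], [0, 0.02, 0], 0]
    - [[0, 0, 0], [0, 0, 0], 0]
    - [[0, 0, 0], [0, 0, 0], 0]

```text
time_s: 2.43
position: [0.492, 0.1374, 0.1206]
eef_rot: [-1.557, -0.244, 0.248]
ft_force: [0.8, 0.7, 1.6]
finger_gap: 0.0
```

```bash
python3 -c "
from h import *
to(0,.062,.059)
p,d=imaging.grab_frame('scene'); cv2.imwrite('pics/s1.png',cv2.resize(p[110:260,150:350],None,fx=4,fy=4,interpolation=cv2.INTER_CUBIC))"
```

```text
t 2.4333 tool delta mm [ 0.9 61.6 -0.5] turn [-0.0006 -0.0007 -0.003 ] box xy mm [-0.7 62.5] z 120.6 F [0.81 0.71 1.61] gap 0.0
```

View pics/s1.png

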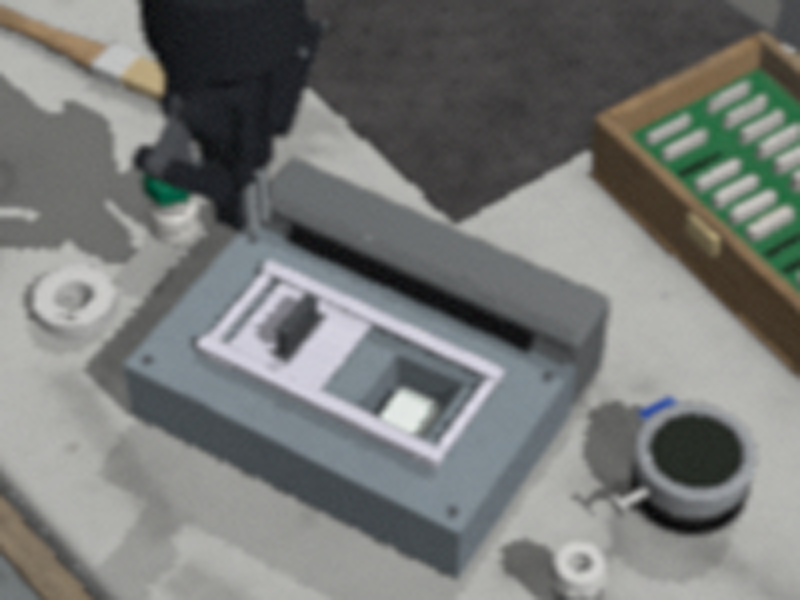

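Emit:
send_rows:
  deltas:
    - [[0, 0, 0], [0.001, 0.02, 0], 0]
    - [[0, 0, 0], [0, 0.02, 0], 0]
    - [[0, 0, 0], [0, 0.01, 0], 0]
    - [[0, 0, 0], [0, 0.007, 0], 0]
    - [[0, 0, 0], [0, 0.004, 0], 0]
    - [[0, 0, 0], [0, 0, 0], 0]
    - [[0, 0, 0], [0, 0, 0], 0]

```text
time_s: 3.07
position: [0.4949, 0.138, 0.0611]
eef_rot: [-1.557, -0.246, 0.244]
ft_force: [0.2, -0.7, 0.2]
finger_gap: 0.001
```

```bash
python3 -c "
from h import *
to(0,.062,.059)
p,d=imaging.grab_frame('scene'); cv2.imwrite('pics/s2.png',cv2.resize(p[110:260,150:350],None,fx=4,fy=4,interpolation=cv2.INTER_CUBIC))"
```

```text
t 3.0667 tool delta mm [-2.2  2.1 -0.2] turn [ 0.0002 -0.0019  0.0012] box xy mm [ 2.2 62.2] z 61.1 F [ 0.25 -0.67  0.24] gap 0.001
```

View pics/s2.png

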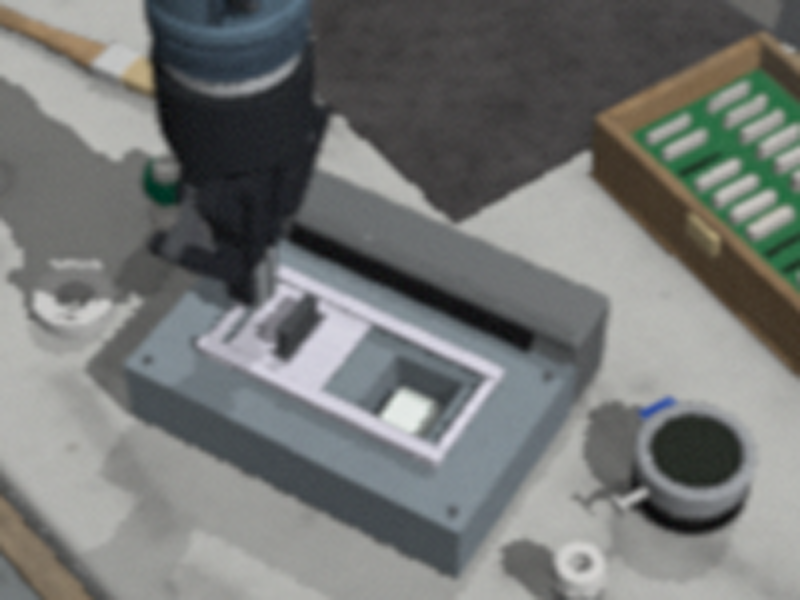

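Emit:
send_rows:
  deltas:
    - [[0, 0, 0], [-0.003, 0.002, -0.006], 0]
    - [[0, 0, 0], [0, 0, -0.006], 0]
    - [[0, 0, 0], [0, 0, -0.004], 0]
    - [[0, 0, 0], [0, 0, -0.004], 0]
    - [[0, 0, 0], [0, 0, -0.004], 0]
    - [[0, 0, 0], [0, 0, -0.004], 0]
    - [[0, 0, 0], [0, 0, -0.004], 0]
    - [[0, 0, 0], [0, 0, -0.004], 0]
    - [[0, 0, 0], [0, 0, -0.004], 0]

```text
time_s: 3.87
position: [0.5039, 0.0986, 0.0584]
eef_rot: [-1.557, -0.245, 0.245]
ft_force: [-0.6, 1.4, 0.5]
finger_gap: -0.0
```

```bash
python3 -c "
from h import *
to(0,-.0155,.059); print(bx(0,0), ray('scene',150+255/4,110+303/4,.061))"
```

```text
t 3.8667 tool delta mm [  1.5  -0.7 -37.4] turn [-0.0001 -0.0021  0.0003] box xy mm [-1.4 21.9] z 58.4 F [-0.63  1.42  0.54] gap -0.0
[0.512  0.0782] [0.49383893 0.13030236 0.061     ]
```

Emit:
send_rows:
  deltas:
    - [[0, 0, 0], [0.001, 0, -0.005], 0]
    - [[0, 0, 0], [0, 0, -0.005], 0]
    - [[0, 0, 0], [0, 0, -0.005], 0]
    - [[0, 0, 0], [0, 0, -0.005], 0]
    - [[0, 0, 0], [0, 0, -0.005], 0]
    - [[0, 0, 0], [0, 0, -0.005], 0]
    - [[0, 0, 0], [0, 0, -0.004], 0]
    - [[0, 0, 0], [0, 0, -0.003], 0]
    - [[0, 0, 0], [0, 0, 0], 0]
    - [[0, 0, 0], [0, 0, 0], 0]
    - [[0, 0, 0], [0, 0, 0], 0]

```text
time_s: 4.78
position: [0.5164, 0.0639, 0.0585]
eef_rot: [-1.557, -0.246, 0.244]
ft_force: [-0.8, 0.0, 0.1]
finger_gap: -0.0
```

```bash
python3 -c "
from h import *
to(0,0,.115)"
```

```text
t 4.7833 tool delta mm [  0.2 -56.5  15. ] turn [ 0.0006 -0.0022  0.0008] box xy mm [ -0.2 -15. ] z 58.5 F [-0.75  0.03  0.14] gap -0.0
```

Emit:
send_rows:
  deltas:
    - [[0, 0, 0], [0, 0, 0.006], 0]
    - [[0, 0, 0], [0, -0.03, 0], 0]
    - [[0, 0, 0], [0, -0.03, 0], 0]
    - [[0, 0, 0], [0, -0.03, 0], 0]
    - [[0, 0, 0], [0, -0.02, 0.03], 0]
    - [[0, 0, 0], [0, 0, 0.04], 0]
    - [[0, 0, 0], [0, 0, 0.04], 0]
    - [[0, 0, 0], [0, 0, 0.04], 0]
    - [[0, 0, 0], [0, 0, 0.04], 0]
    - [[0, 0, 0], [0, 0, 0.03], 0]
    - [[0, 0, 0], [0, 0, 0], 0]
    - [[0, 0, 0], [0, 0, 0], 0]

```text
time_s: 5.78
position: [0.4457, 0.2807, 0.1683]
eef_rot: [-1.557, -0.248, 0.248]
ft_force: [-0.2, 0.2, 0.6]
finger_gap: -0.0
```

```bash
python3 -c "
from h import *
to(0,.036,.115)
o=[]
for n,(x,y) in(('top',(200,165)),('scene',(175,145))):
    p,d=imaging.grab_frame(n); cv2.imwrite(f'pics/{n}3f.png',p)
    print(quad(n,p,.053,(215,185,300,245) if n=='top' else (190,165,285,235)))
    o.append(cv2.resize(p[y:y+100,x:x+110],None,fx=3.6,fy=3.6,interpolation=cv2.INTER_CUBIC))
cv2.imwrite('pics/both3.png',np.hstack(o))"
```

```text
t 5.7833 tool delta mm [ 1.000e-01  5.340e+01 -1.771e+02] turn [0.0003 0.0018 0.0003] box xy mm [ -0.5 213.1] z 168.3 F [-0.2   0.19  0.61] gap -0.0
(array([226, 193,  64,  45, 852], dtype=int32), ((511.2491760253906, 79.75530242919922), (69.33649444580078, 144.3946075439453), 18.092071533203125))
(array([ 200,  175,   76,   51, 1000], dtype=int32), ((513.090576171875, 76.1656494140625), (71.91419982910156, 144.6005096435547), 18.6955509185791))
```

View pics/both3.png

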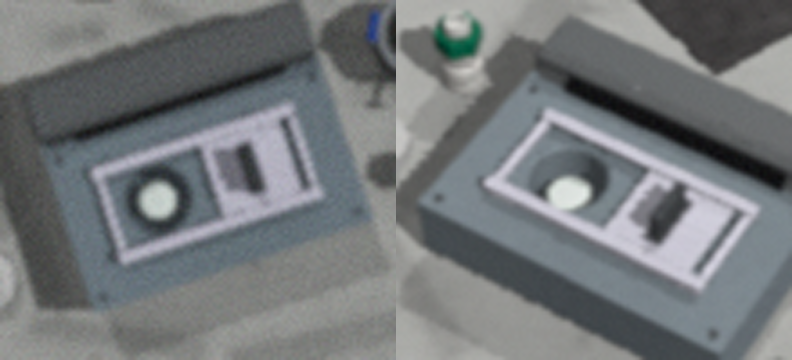

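```bash
python3 -c "
from h import *
c,q=np.cos(YAW),np.sin(YAW)
for n,(u0,v0) in(('top',(243.6,220.6)),('scene',(222.8,198.3))):
    p=cv2.imread(f'pics/{n}3f.png').astype(int); m=((p.min(2)>150)&(abs(p[...,0]-p[...,2])<40)).astype(np.uint8)
    v,u=np.mgrid[:384,:512]; m[np.hypot(u-u0,v-v0)>(7 if n=='top' else 9)]=0
    w=ray(n,u[m>0].mean(),v[m>0].mean(),.032); e=w[:2]-C
    print(n,m.sum(),u[m>0].mean(),v[m>0].mean(),w, c*e[0]+q*e[1],-q*e[0]+c*e[1])"
```

```text
top 69 243.52173913043478 220.2608695652174 [0.49931112 0.11419764 0.032     ] -0.0009439600262822305 0.038156865256483694
scene 129 221.65116279069767 200.2325581395349 [0.49576904 0.10844315 0.032     ] -0.006090909239475133 0.03377858728211663
```

Emit:
send_rows:
  deltas:
    - [[0, 0, 0], [0, 0.008, -0.036], 0]
    - [[0, 0, 0], [0, 0.008, -0.036], 0]
    - [[0, 0, 0], [0, 0.008, -0.036], 0]
    - [[0, 0, 0], [0, 0.008, -0.036], 0]
    - [[0, 0.002, 0], [0, 0.008, -0.0325], 0]
    - [[0, 0, 0], [0, 0.015, 0], 0]
    - [[0, 0, 0], [0, 0.015, 0], 0]
    - [[0, 0, 0], [0, 0.015, 0], 0]
    - [[0, 0, 0], [0, 0, 0], 0]
    - [[0, 0, 0], [0, 0, 0], 0]
    - [[0, 0, 0], [0, 0, 0], 0]

```text
time_s: 6.8
position: [0.5012, 0.1105, 0.084]
eef_rot: [-1.557, -0.243, 0.242]
ft_force: [0.7, -0.1, 1.0]
finger_gap: -0.004
```

```bash
python3 -c "
from h import *
to(-.0005,.0368,.027)
o=[]
for n,(x,y) in(('top',(200,165)),('scene',(175,145))):
    p,d=imaging.grab_frame(n); cv2.imwrite(f'pics/{n}4f.png',p)
    o.append(cv2.resize(p[y:y+100,x:x+110],None,fx=3.6,fy=3.6,interpolation=cv2.INTER_CUBIC))
cv2.imwrite('pics/both4.png',np.hstack(o))"
```

```text
t 6.8 tool delta mm [-0.3 57.   2.8] turn [ 0.0002 -0.0054  0.0007] box xy mm [-0.3 34. ] z 84.0 F [ 0.72 -0.14  1.  ] gap -0.004
```

View pics/both4.png

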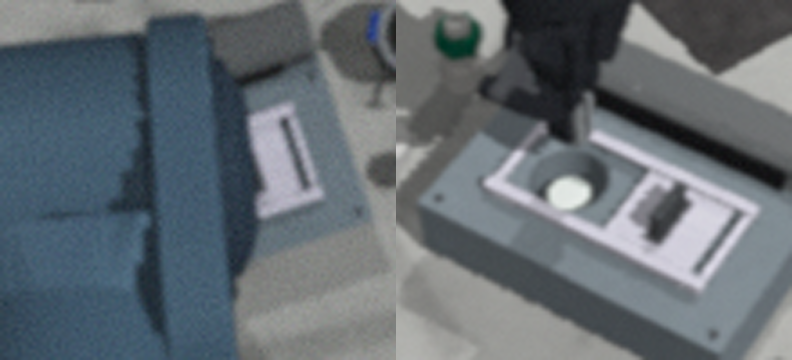

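Emit:
send_rows:
  deltas:
    - [[0, -0.005, 0], [0, 0.005, 0.0025], 0]
    - [[0, 0, 0], [0, 0.01, 0], 0]
    - [[0, 0, 0], [0, 0.01, 0], 0]
    - [[0, 0, 0], [0, 0.008, 0], 0]
    - [[0, 0, 0], [0, 0.006, 0], 0]
    - [[0, 0, 0], [0, 0.005, 0], 0]
    - [[0, 0, 0], [0, 0.004, 0], 0]
    - [[0, 0, 0], [0, 0, 0], 0]
    - [[0, 0, 0], [0, 0, 0], 0]

```text
time_s: 7.65
position: [0.4999, 0.1135, 0.0351]
eef_rot: [-1.557, -0.247, 0.247]
ft_force: [0.4, 0.2, 0.0]
finger_gap: -0.001
```

```bash
python3 -c "
from h import *
to(-.0005,.0368,.027)
p,d=imaging.grab_frame('scene'); cv2.imwrite('pics/s5.png',cv2.resize(p[145:245,175:285],None,fx=5,fy=5,interpolation=cv2.INTER_CUBIC))"
```

```text
t 7.65 tool delta mm [ 0.1  8.1 -0.5] turn [-0.0001  0.0008 -0.0003] box xy mm [-0.6 37.3] z 35.1 F [0.36 0.19 0.  ] gap -0.001
```

View pics/s5.png

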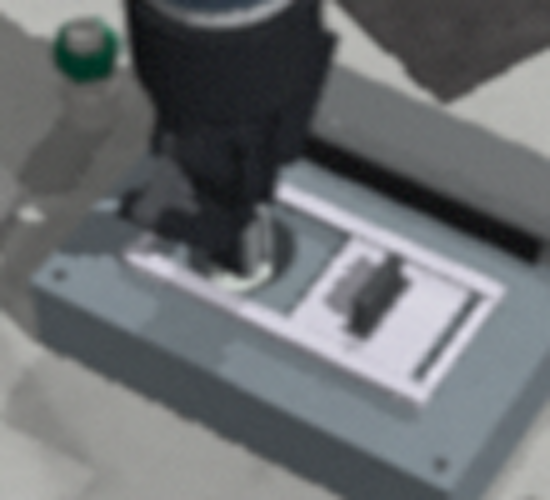

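Emit:
send_rows:
  deltas:
    - [[0, 0, 0], [0, 0.002, 0], 0]
    - [[0, 0, 0], [0, 0.002, 0], 0]
    - [[0, 0, 0], [0, 0.002, 0], 0]
    - [[0, 0, 0], [0, 0.001, 0], 0]
    - [[0, 0, 0], [0, 0.001, 0], 0]
    - [[0, 0, 0], [0, 0, 0], 0]
    - [[0, 0, 0], [0, 0, 0], 0]

```text
time_s: 8.28
position: [0.5007, 0.1135, 0.0277]
eef_rot: [-1.557, -0.248, 0.246]
ft_force: [0.2, 0.6, 5.1]
finger_gap: -0.001
```

```bash
python3 -c "
from h import *
to(-.0005,.0368,.027)"
```

```text
t 8.2833 tool delta mm [-0.7  0.7 -0.3] turn [0.0002 0.0008 0.0013] box xy mm [ 0.2 37.1] z 27.7 F [0.2  0.63 5.08] gap -0.001
```

Force matches the key spring; a bit further to the bottom, then hold.

Emit:
send_rows:
  deltas:
    - [[0, 0, 0], [0, 0.001, 0], 0]
    - [[0, 0, 0], [0, 0.001, 0], 0]
    - [[0, 0, 0], [0, 0, 0], 0]
    - [[0, 0, 0], [0, 0, 0], 0]
    - [[0, 0, 0], [0, 0, 0], 0]
    - [[0, 0, 0], [0, 0, 0], 0]

```text
time_s: 8.78
position: [0.5008, 0.1136, 0.0269]
eef_rot: [-1.557, -0.249, 0.246]
ft_force: [-2.3, -1.6, 15.2]
finger_gap: 0.002
```

```bash
python3 -c "
from h import *
to(-.0005,.0368,.027)"
```

```text
t 8.7833 tool delta mm [-0.8 -0.1 -0.3] turn [0.0005 0.0009 0.0018] box xy mm [ 0.3 37.1] z 26.9 F [-2.32 -1.56 15.22] gap 0.002
```

Emit:
send_rows:
  deltas:
    - [[0, 0, 0], [0, 0, 0], 0]
    - [[0, 0, 0], [0, 0, 0], 0]
    - [[0, 0, 0], [0, 0, 0], 0]
    - [[0, 0, 0], [0, 0, 0], 0]
    - [[0, 0, 0], [0, 0, 0], 0]
    - [[0, 0, 0], [0, 0, 0], 0]
    - [[0, 0, 0], [0, 0, 0], 0]
    - [[0, 0, 0], [0, 0, 0], 0]
    - [[0, 0, 0], [0, 0, 0], 0]
    - [[0, 0, 0], [0, 0, 0], 0]
    - [[0, 0, 0], [0, 0, 0], 0]
    - [[0, 0, 0], [0, 0, 0], 0]

```text
time_s: 9.78
position: [0.5008, 0.1136, 0.0269]
eef_rot: [-1.557, -0.249, 0.246]
ft_force: [-3.9, -0.5, 14.3]
finger_gap: 0.001
```

Emit:
send_rows:
  deltas:
    - [[0, 0, 0], [0, 0, 0], 0]
    - [[0, 0, 0], [0, 0, 0], 0]
    - [[0, 0, 0], [0, 0, 0], 0]
    - [[0, 0, 0], [-0.0005, -0.003, 0], 0]
    - [[0, 0, 0], [0, -0.005, 0], 0]
    - [[0, 0, 0], [0, -0.01, 0], 0]
    - [[0, 0, 0], [0, -0.02, 0], 0]
    - [[0, 0, 0], [0, -0.03, 0], 0]
    - [[0, 0, 0], [0, -0.03, 0], 0]
    - [[0, 0, 0], [0, 0, 0], 0]
    - [[0, 0, 0], [0, 0, 0], 0]

```text
time_s: 10.7
position: [0.5008, 0.1135, 0.1252]
eef_rot: [-1.557, -0.25, 0.245]
ft_force: [-0.2, 0.3, -0.7]
finger_gap: -0.004
```

```bash
python3 -c "
from h import *
to(-.0005,-.064,.12)"
```

```text
t 10.7 tool delta mm [  -0.8    5.3 -101. ] turn [0.0007 0.0009 0.0033] box xy mm [ 0.2 37. ] z 125.2 F [-0.17  0.25 -0.69] gap -0.004
```

Emit:
send_rows:
  deltas:
    - [[0, 0, -0.003], [0, 0, -0.034], 0]
    - [[0, 0, 0], [0, 0, -0.034], 0]
    - [[0, 0, 0], [0, 0, -0.033], 0]
    - [[0, 0, 0], [0, 0, 0], 0]
    - [[0, 0, 0], [0, 0.02, 0], 0]
    - [[0, 0, 0], [0, 0.02, 0], 0]
    - [[0, 0, 0], [0, 0.015, 0], 0]
    - [[0, 0, 0], [0, 0.01, 0], 0]
    - [[0, 0, 0], [0, 0, 0], 0]
    - [[0, 0, 0], [0, 0, 0], 0]

```text
time_s: 11.53
position: [0.5297, 0.0177, 0.0574]
eef_rot: [-1.555, -0.247, 0.247]
ft_force: [0.2, -0.5, -0.2]
finger_gap: -0.001
```

```bash
python3 -c "
from h import *
to(-.0005,.0215,.059)"
```

```text
t 11.5333 tool delta mm [ 1.5 -1.5 84.5] turn [-0.0013  0.001   0.0003] box xy mm [ -1.9 -63. ] z 57.4 F [ 0.24 -0.48 -0.18] gap -0.001
```

Emit:
send_rows:
  deltas:
    - [[0, 0, 0], [0.0015, -0.001, 0.006], 0]
    - [[0, 0, 0], [0, 0, 0.005], 0]
    - [[0, 0, 0], [0, 0, 0.005], 0]
    - [[0, 0, 0], [0, 0, 0.006], 0]
    - [[0, 0, 0], [0, 0, 0.006], 0]
    - [[0, 0, 0], [0, 0, 0.006], 0]
    - [[0, 0, 0], [0, 0, 0.006], 0]
    - [[0, 0, 0], [0, 0, 0.006], 0]
    - [[0, 0, 0], [0, 0, 0.006], 0]
    - [[0, 0, 0], [0, 0, 0.006], 0]
    - [[0, 0, 0], [0, 0, 0.006], 0]
    - [[0, 0, 0], [0, 0, 0.006], 0]

```text
time_s: 12.53
position: [0.5106, 0.0849, 0.0593]
eef_rot: [-1.556, -0.25, 0.245]
ft_force: [0.7, -1.4, 1.1]
finger_gap: -0.005
```

Emit:
send_rows:
  deltas:
    - [[0, 0, 0], [0, 0, 0.004], 0]
    - [[0, 0, 0], [0, 0, 0.003], 0]
    - [[0, 0, 0], [0, 0, 0.002], 0]
    - [[0, 0, 0], [0, 0, 0.001], 0]
    - [[0, 0, 0], [0, 0, 0.001], 0]
    - [[0, 0, 0], [0, 0, 0], 0]
    - [[0, 0, 0], [0, 0, 0], 0]

```text
time_s: 13.12
position: [0.507, 0.0949, 0.0591]
eef_rot: [-1.556, -0.249, 0.245]
ft_force: [-0.2, -0.4, 0.4]
finger_gap: -0.002
```

```bash
python3 -c "
from h import *
to(-.0005,.0215,.059)"
```

```text
t 13.1167 tool delta mm [-0.9  0.1  4.1] turn [-0.0007  0.0007  0.0025] box xy mm [ 0.5 17.4] z 59.1 F [-0.21 -0.45  0.39] gap -0.002
```

Now feel for the stop in small steps.

Emit:
send_rows:
  deltas:
    - [[0, 0, 0], [0, 0, 0.001], 0]
    - [[0, 0, 0], [0, 0, 0.001], 0]
    - [[0, 0, 0], [0, 0, 0.001], 0]
    - [[0, 0, 0], [0, 0, 0], 0]
    - [[0, 0, 0], [0, 0, 0], 0]

```text
time_s: 13.53
position: [0.5061, 0.0978, 0.0591]
eef_rot: [-1.556, -0.249, 0.245]
ft_force: [0.5, -1.4, 0.5]
finger_gap: 0.001
```

Emit:
send_rows:
  deltas:
    - [[0, 0, 0], [0, 0, 0.001], 0]
    - [[0, 0, 0], [0, 0, 0], 0]
    - [[0, 0, 0], [0, 0, 0], 0]

```text
time_s: 13.78
position: [0.5059, 0.0987, 0.0592]
eef_rot: [-1.556, -0.249, 0.245]
ft_force: [0.0, -1.6, -0.0]
finger_gap: -0.001
```

Emit:
send_rows:
  deltas:
    - [[0, 0, 0], [0, 0, 0.001], 0]
    - [[0, 0, 0], [0, 0, 0], 0]
    - [[0, 0, 0], [0, 0, 0], 0]

```text
time_s: 14.03
position: [0.5057, 0.0997, 0.0593]
eef_rot: [-1.556, -0.25, 0.245]
ft_force: [-0.9, -1.3, -0.8]
finger_gap: 0.003
```

Emit:
send_rows:
  deltas:
    - [[0, 0, 0], [0, 0, 0.001], 0]
    - [[0, 0, 0], [0, 0, 0], 0]
    - [[0, 0, 0], [0, 0, 0], 0]

```text
time_s: 14.28
position: [0.5056, 0.1003, 0.0593]
eef_rot: [-1.557, -0.25, 0.245]
ft_force: [-0.6, -2.5, -0.1]
finger_gap: -0.001
```

Emit:
send_rows:
  deltas:
    - [[0, 0, 0], [0, 0, 0.001], 0]
    - [[0, 0, 0], [0, 0, 0], 0]
    - [[0, 0, 0], [0, 0, 0], 0]

```text
time_s: 14.53
position: [0.5056, 0.1004, 0.0594]
eef_rot: [-1.559, -0.249, 0.244]
ft_force: [0.3, -5.2, -0.2]
finger_gap: 0.001
```

```bash
python3 -c "
from h import *
to(-.0005,.0215,.059)"
```

```text
t 14.5333 tool delta mm [-1.2  0.4 -1.6] turn [0.0027 0.0002 0.0028] box xy mm [ 0.7 23.1] z 59.4 F [ 0.28 -5.17 -0.19] gap 0.001
```

Emit:
send_rows:
  deltas:
    - [[0, 0, 0], [0, 0, -0.004], 0]
    - [[0, 0, 0], [0, 0, -0.006], 0]
    - [[0, 0, 0], [0, -0.02, 0], 0]
    - [[0, 0, 0], [0, -0.03, 0], 0]
    - [[0, 0, 0], [0, -0.04, 0], 0]
    - [[0, 0, 0], [0, -0.03, 0.03], 0]
    - [[0, 0, 0], [0, 0, 0.04], 0]
    - [[0, 0, 0], [0, 0, 0.04], 0]
    - [[0, 0, 0], [0, 0, 0.04], 0]
    - [[0, 0, 0], [0, 0, 0.04], 0]
    - [[0, 0, 0], [0, 0, 0.04], 0]
    - [[0, 0, 0], [0, 0, 0], 0]

```text
time_s: 15.53
position: [0.4345, 0.3163, 0.179]
eef_rot: [-1.55, -0.255, 0.251]
ft_force: [-0.0, -0.0, 0.1]
finger_gap: -0.007
```

```bash
python3 -c "
from h import *
to(0,.036,.115)
o=[]
for n,(x,y) in(('top',(200,165)),('scene',(175,145))):
    p,d=imaging.grab_frame(n)
    print(quad(n,p,.053,(215,185,300,245) if n=='top' else (190,165,285,235)))
    o.append(cv2.resize(p[y:y+100,x:x+110],None,fx=3.6,fy=3.6,interpolation=cv2.INTER_CUBIC))
cv2.imwrite('pics/both6.png',np.hstack(o))"
```

```text
t 15.5333 tool delta mm [  -2.    63.  -214.7] turn [-0.005   0.0087  0.0037] box xy mm [-1.000e-01  2.504e+02] z 179.0 F [-0.01 -0.01  0.09] gap -0.007
(array([226, 193,  64,  45, 839], dtype=int32), ((511.0519714355469, 79.96536254882812), (68.65572357177734, 144.29672241210938), 18.480688095092773))
(array([200, 175,  76,  51, 974], dtype=int32), ((513.082763671875, 77.29932403564453), (71.22061920166016, 146.62344360351562), 17.701391220092773))
```

View pics/both6.png

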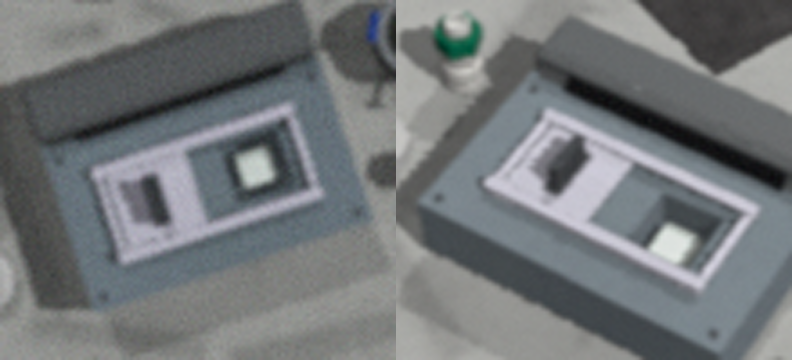

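The picture shows the shutter plate flush with its left stop: the dark gap seen there at the start is gone, and the fin is at about (147,200) in the top crop. The square well is open and its key looks up. The box hasn't moved, and the arm is clear.

```bash
python3 -c "
from h import *
print(arm.close_job())"
```

```text
the job is handed in; nothing more can be done
None
```

I carried out the whole sequence and handed the job in at about 15.6 s of the 48 s allowed. The hand-in reports no verdict.

- **Opening the shutter:** with shut fingers I pushed the fin's +y face to about 66 mm of travel. The camera view then showed the round well and its key fully uncovered.
- **Pressing the round key:** I pressed down to z = 26.9 mm, where the force jumped from 5 N to 15 N, so the key had bottomed. I held it there for over 1.2 s, then withdrew.
- **Closing the shutter:** I pushed the fin's -y face until motion stopped and the force rose to about 5 N, which was the stop.

**Last checks:**
- The final pictures show the shutter flush at its stop, the square well open, and its key looking up.
- The rail frame sits within about 1 mm of its starting place in both views, and the arm is clear with about 0 N on the wrist.
- The two cameras disagreed by 2–3 mm on the box position, and by about 7 mm on the round key. The scene-camera reading of the key was unreliable, so I aimed using the top camera and the box geometry.
- The round key is hidden under the shutter at the end, so I did not see that it came back up.
- I did not measure the four parts beside the box afterwards. The ring and collet are mostly outside the last picture; the coupling and the visible part of the comparator look unmoved.

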